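# Pull a snug radio knob with a knob puller

## Task

The red control knob of the radio has to come off for repair: pick up the yellow-handled knob puller by its handle, slide its fork under the red knob and press it home against the shaft with a light steady push of about 6 N for half a second, then pull the knob straight up off its shaft. Then carry it over and stand the puller, with the knob still lying in its jaws, upright on the floor of the grey parts tray, and let go. Work gently: never push the puller against the radio with more than 25 N, keep the gripper's fingers off the red knob, and leave the black knobs and everything else where they are.

Things in the scene. Friction and masses are not known exactly. Their poses are not given: they have to be found in the camera images.
- radio: Wooden radio lying on its back, fixed, 200 (x) x 270 (y) x 85 mm. Origin: centre of its underside. Its flat top, 85 mm up, is the control panel. Three upright shafts, 10 mm thick, 19 mm high over the panel, stand at x = -20 mm, y = -75, 0, 75 mm, a knob on each. The 80 mm of panel in front of them (towards -x, the robot's side) is bare; grille and display behind them are flush.
- red_knob: Red round knob cap, 30 mm in diameter, 18 mm high, 15 g, flat underside. Origin: centre of its underside, z up. It sits on any of the three shafts by sprung friction (about 6 to 13 N straight up); it comes free after 5 to 8 mm of lift and clears the shaft's top after 12 mm. The gap between panel and underside varies from 7 to 8.5 mm.
- black_knob_a: Black knob cap of the same shape on another shaft. Origin: centre of its underside.
- black_knob_b: Black knob cap of the same shape on the third shaft. Origin: centre of its underside.
- puller_grip (a point): Centre of the upright handle of the loose knob puller (90 to 140 g), which stands on its fork. The handle is a yellow block 34 (x) x 16 (y) x 52 mm (z); grip it across its 16 mm (along y). Same axes as puller_fork; it lies 68 mm straight above it.
- puller_fork (a point): Point on the underside of the puller's fork, under the axis of a fully hooked knob and straight under the handle. z up; +x is the open side, moved flat along the panel to hook a knob. Two tines 3.5 mm thick, 6 mm wide, at y = -14 to -8 and 8 to 14 mm, reach to x = 18 mm; from x = 14.5 mm on, end lips rise to 5.5 mm. The 16 mm slot between them ends at x = -5 mm and there meets the shaft.
- puller: The whole puller; this origin is the same point as puller_fork, with the same axes. Above the fork: a back plate from x = -24 to -18 mm, 42 mm high and 28 mm wide; a roof 36 to 42 mm up that reaches to x = 20 mm; on it the yellow handle, 42 to 94 mm up. The knob lies on the tines between the lips and the back plate.
- tray: Grey open parts tray, fixed to the table, 150 (x) x 120 (y) x 18 mm, walls and floor 4 mm thick. Origin: centre of its underside; inner floor 4 mm above.
- solder_spool: Solder spool, 52 mm wide, 42 mm high. Origin: underside. Bystander.
- flux_jar: Small amber jar, 40 mm wide, 36 mm high. Origin: underside. Bystander.
- glue_bottle: Small white bottle, 28 mm wide, 85 mm high. Origin: underside. Bystander.
- screwdriver: Screwdriver, 160 mm long, lying. Bystander.
- multimeter: Green hand multimeter lying face up, 150 x 80 x 42 mm. Origin: underside. Bystander.
There are look-alikes about, which are no part of the job. Several things have the shape of the tray; the one meant has the colours described above.

How it is judged:
On the way, in this order (a step that is already met when the one before it is completed fails the run):
1. the fork is pressed home under the still seated red knob: fork point within 5 mm of the knob's axis and 3.5 mm of the panel, pushing on the radio with 3.5 to 9 N for 0.3 s (horizontal distance between red_knob and puller_fork below 0.005 m and z of puller_fork in the frame of radio below 0.0885 m and z of red_knob in the frame of radio below 0.0955 m and contact force between puller and radio between 3.5 and 9 N), for 0.3 s.
2. the red knob is off its shaft, its underside at least 25 mm over the panel, lying in the puller's jaws (z of red_knob in the frame of radio above 0.11 m and x of red_knob in the frame of puller_fork between -0.0055 and 0.0055 m and y of red_knob in the frame of puller_fork between -0.0055 and 0.0055 m and z of red_knob in the frame of puller_fork between 0.001 and 0.0075 m and angle between the z axis of red_knob and the z axis of puller_fork, either way round below 0.2 rad), for 0.1 s.
At the end, for the whole second after the job is handed in: The puller stands upright (within 0.08 rad) on the floor of the tray (its fork point inside the walls), released and at rest, with the red knob still in its jaws (knob axis within 5.5 mm of the fork point in x and y, lying on the tines) (x of red_knob in the frame of puller_fork between -0.0055 and 0.0055 m and y of red_knob in the frame of puller_fork between -0.0055 and 0.0055 m and z of red_knob in the frame of puller_fork between 0.001 and 0.0075 m and angle between the z axis of red_knob and the z axis of puller_fork, either way round below 0.2 rad and x of puller_fork in the frame of tray between -0.065 and 0.065 m and y of puller_fork in the frame of tray between -0.05 and 0.05 m and z of puller_fork in the frame of tray between 0.001 and 0.0065 m and angle between puller's own z axis and vertical below 0.08 rad and linear speed of each of puller, red_knob below 0.02 m/s); the robot touches nothing.
It fails at once if the puller presses on the radio with more than 25 N (contact force between puller and radio above 25 N).
It fails at once if the puller strains the red knob with more than 25 N (contact force between puller and red_knob above 25 N).
It fails at once if the gripper touches the red knob, or hits the radio with more than 2 N (contact force between any of the fingers, the arm and red_knob above 0.3 N or contact force between any of the fingers, the arm and radio above 2 N).
It fails at once if the red knob is tipped by more than 0.4 rad (levered off or dropped) (angle between red_knob's own z axis and vertical above 0.4 rad).
It fails at once if a black knob is shifted by more than 4 mm, or a bystander by more than 20 mm (distance of any of black_knob_a, black_knob_b from where it was at the start of the episode above 0.004 m or distance of any of solder_spool, flux_jar, glue_bottle, screwdriver, multimeter from where it was at the start of the episode above 0.02 m).
It also fails if it takes over 72 s, if anything falls off the work surface, if the arm or the gripper's body presses on something with over 40 N, if the wrist force passes 120 N, or if a joint passes its speed limit or range.

## Robot

A 7-joint arm with a two-finger parallel gripper is mounted at the origin on the work surface. World frame = base frame: x ahead of the robot, y to its left, z up, the work surface at z = 0. Lengths are in m, angles in rad, forces in N, time in s.
With the tool pointing down it reaches from about 0.4 to 0.875 m from the base axis. Payload 19.3 kg.
Tool frame: the origin (TCP) lies at the very end of the fingers, on their centre line; the grasp point (between the pads) lies 19 mm behind it; z points along the fingers, y is the direction in which the jaws open and shut (so a half turn about z gives the same grasp; the last joint's range is limited). The gripper opens to 85 mm and grips with 20 to 120 N. Pads are 22 mm wide; open, the fingers measure 114 mm over their backs; the gripper's body (76 mm by 85 mm) begins 54 mm behind the grasp point. The pads swing forward as they close: fully open they stand 13 mm farther back than shut.
Start: joints at [-1.247, 0.521, -0.036, 1.599, 0.021, 1.021, -0.113], TCP at [0.24, 0.577, 0.231] pointing down, gripper open.
Joint ranges: [-2.91, 2.91], [-0.3, 2.13], [-1.5, 1.42], [0.17, 2.43], [-1.26, 4.41], [0.16, 1.93], [-2.52, 2.52]. Speed limits (rad/s): [1.89, 1.89, 2.39, 2.39, 3.01, 3.01, 3.01].

## Interface

Orientations are given as a unit quaternion [w, x, y, z].
In Python, from cell import ctrl gives the robot as it stands. The module is installed in compiled form; this text tells all that it offers.
- The arm moves only by the tool jog_arm, never from a script. Its argument "motion" is a list that holds one entry, the list of rows, each a list of 5 numbers: the shift along the world's x, y, z in cm, then the turn about the world's z in degrees, then the opening, from -1 (shut) to 1 (fully open), so that 0 is half open. In form: [[[tx, ty, tz, roll, fingers], ...]]. A call has 1 to 8 rows; each row is the pose to reach, as a shift and turn from the pose measured when the call began; what a row does not reach only later rows make up. A row lasts 1/10 s, in which the tool goes at most 50 mm and 8.59 degrees, less where a joint would pass 70% of its speed; a pose out of reach is approached as far as the arm can. A call with a gripper value outside its range is refused whole. The fingers move at their own pace and stop on an object; the grip force is fixed at half the most. Time passes only in rows, so rows that repeat a pose let the fingers close. It gives the time, the measured TCP pose, the force and the opening at its end, in the units of the state.
- ctrl.state(): the state, without advancing time (a new reading comes with each control period).
- ctrl.grab_frame(name): name is "scene" or "side" or "wrist"; returns a dict with "img" (420x560x3 uint8, red, green, blue), "fx", "fy", "cx", "cy" (pixels), "rvec" (rotation vector, rad) and "tvec" (3), from world to camera coordinates, as OpenCV has them. Camera axes: x right, y down, z forward; pixel columns grow to the right and rows downward; lengths in m; the calibration is good to about 2 mm. The wrist camera is an equidistant fisheye: a pixel r from the principal point sees the ray r / f radians off the axis. A picture is of the moment at which its call begins. There is no depth.
- ctrl.hand_in(): hands the job in, once; it reports no verdict.
The state is a dict: "time": time; "q": joint angles; "joint_vel": joint speeds; "effort": joint torques, N m; "ee_pos": TCP position; "orientation": TCP orientation; "contact_force": force on the tool from outside, world axes, zero at the start; "moment": the same for the moment, N m; "finger_gap": finger opening in m.
Only numpy, scipy, OpenCV 4.12 (cv2) and the standard library are available. Lean on these libraries where they do the work, as an engineer would, in place of code of your own. Each camera call takes 0.05 s, during which the arm holds its last target.

## Working session

There is one attempt and no reset: what is moved stays moved. The work goes in short steps, Python scripts to look and compute and a tool call to move; the robot and the scene stay as the last step left them, time stands still between calls to the robot, and variables do not carry over. Pictures are saved under pics/ and viewed, and the job is handed in when it is done.

Besides the shell and the picture viewer there is one more tool, called after "Request:" as name(argument=value, ...) on one line, values as JSON. jog_arm: Moves the arm, as the interface text tells. Its arguments: {"type":"object","properties":{"motion":{"type":"array"}},"required":["motion"]}

```bash
mkdir -p pics
cat > h.py <<'E'
import numpy as np, cv2
from cell import ctrl
def grab(n,fn):
    f=ctrl.grab_frame(n); cv2.imwrite('pics/'+fn+'.png',cv2.cvtColor(f['img'],cv2.COLOR_RGB2BGR))
    np.savez('pics/'+fn+'.npz',**{k:np.array(v) for k,v in f.items()}); return f
def load(fn): return dict(np.load('pics/'+fn+'.npz'))
def K(f): return np.array([[f['fx'],0,f['cx']],[0,f['fy'],f['cy']],[0,0,1.]],float)
def ray(f,u,v,fish=False):
    R=cv2.Rodrigues(np.array(f['rvec'],float))[0]; t=np.array(f['tvec'],float).ravel()
    x=(u-f['cx'])/f['fx']; y=(v-f['cy'])/f['fy']
    if fish:
        r=np.hypot(x,y); s=np.sin(r)/r if r>1e-9 else 1; d=np.array([x*s,y*s,np.cos(r)])
    else: d=np.array([x,y,1.])
    return -R.T@t, R.T@d
def atz(f,u,v,z,fish=False):
    c,d=ray(f,u,v,fish); return c+d*(z-c[2])/d[2]
def proj(f,P,fish=False):
    R=cv2.Rodrigues(np.array(f['rvec'],float))[0]; t=np.array(f['tvec'],float).ravel()
    p=(R@np.atleast_2d(P).T).T+t
    if fish:
        h=np.hypot(p[:,0],p[:,1]); a=np.arctan2(h,p[:,2]); s=a/np.maximum(h,1e-9); x=p[:,0]*s;y=p[:,1]*s
    else: x=p[:,0]/p[:,2];y=p[:,1]/p[:,2]
    return np.c_[x*f['fx']+f['cx'],y*f['fy']+f['cy']]
E
python3 - <<'E'
from h import *
for n in('scene','side','wrist'):
    f=grab(n,n+'0'); print(n,f['fx'],f['cx'],f['cy'],ray(f,f['cx'],f['cy']))
print(ctrl.state())
E
```

```text
scene 513.5354019580302 279.730287246842 202.73430872195968 (array([1.18092228, 0.35240109, 1.05148565]), array([-0.56605799, -0.29911403, -0.76818562]))
side 480.05372763845986 270.60833302900335 210.76716858085845 (array([ 0.25518756, -0.67008125,  0.98096598]), array([ 0.19715542,  0.59663434, -0.77791851]))
wrist 325.19226210127806 276.60483746545026 212.86775326770604 (array([0.17306547, 0.60425148, 0.37337774]), array([ 0.2612448 , -0.10982135, -0.95900492]))
{'time': 0.15, 'q': array([-1.24721859,  0.52191879, -0.03634926,  1.59984798,  0.02120097,
        1.02110448, -0.1127934 ]), 'joint_vel': array([ 0.00352686, -0.00142009, -0.00062354, -0.00123306, -0.00161962,
        0.00212878, -0.00028296]), 'effort': array([ 1.60259631e-03, -9.27398944e+01,  1.98061511e+00, -3.70058978e+01,
        1.79757789e-02,  6.33698030e-03, -5.78844083e-05]), 'ee_pos': array([0.23972043, 0.57693209, 0.23084213]), 'orientation': array([-6.29914558e-05,  1.95612767e-01,  9.80681113e-01, -4.42418407e-04]), 'contact_force': array([0.32040548, 0.50196896, 0.34863066]), 'moment': array([ 0.02355607, -0.08638173,  0.01436544]), 'finger_gap': 0.08560625738109104}
```

View pics/scene0.png

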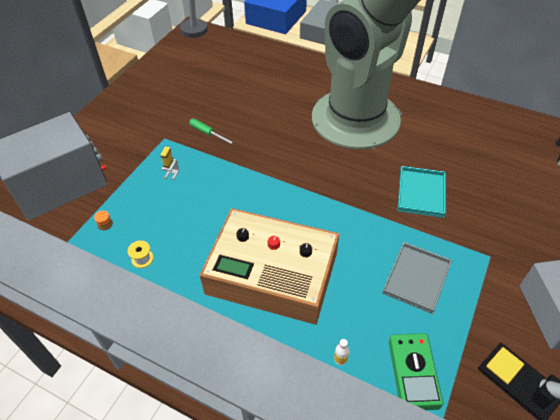

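View pics/side0.png

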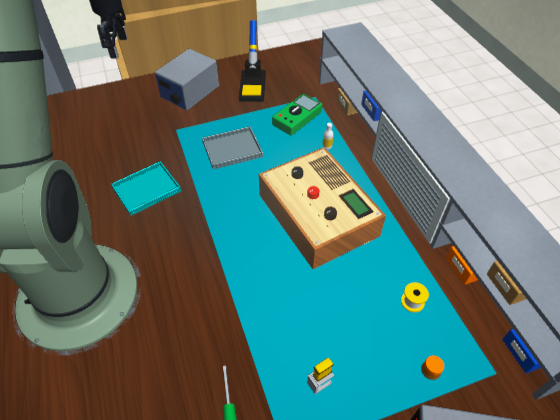

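View pics/wrist0.png

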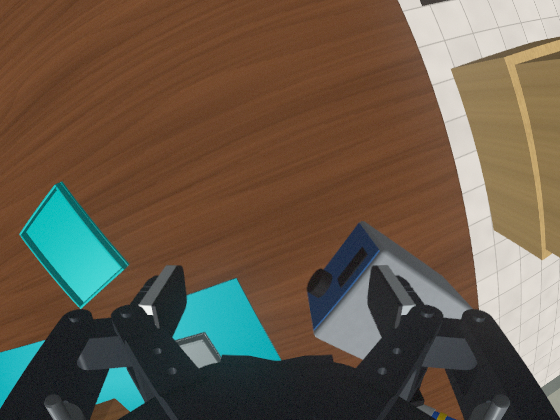

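Seen in the scene picture: the puller at (168,160), the only thing with a yellow handle; the spool at (139,252) is also yellow but round. The red knob is at (274,242), between black knobs at (242,235) and (306,250). There are two tray shapes, the grey one at (417,277), which is the one I want, and a teal one at (422,190), which is the look-alike. Next I'll take close crops.

Run:
```python
import cv2,numpy as np
def crop(n,x,y,w,h,s):
    i=cv2.imread(f'pics/{n}.png'); return cv2.resize(i[y:y+h,x:x+w],None,fx=s,fy=s,interpolation=cv2.INTER_CUBIC)
a=crop('scene0',145,135,50,50,8); b=crop('side0',295,345,50,50,8)
cv2.imwrite('pics/c_pul.png',np.hstack([a,b]))
cv2.imwrite('pics/c_rad.png',crop('scene0',195,200,150,130,5))
cv2.imwrite('pics/c_rads.png',crop('side0',250,140,140,130,5))
a=crop('scene0',375,235,85,80,4.7); b=crop('side0',195,120,85,80,4.7)
cv2.imwrite('pics/c_tray.png',np.hstack([a,b]))
```

```text
(no output)
```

View pics/c_pul.png

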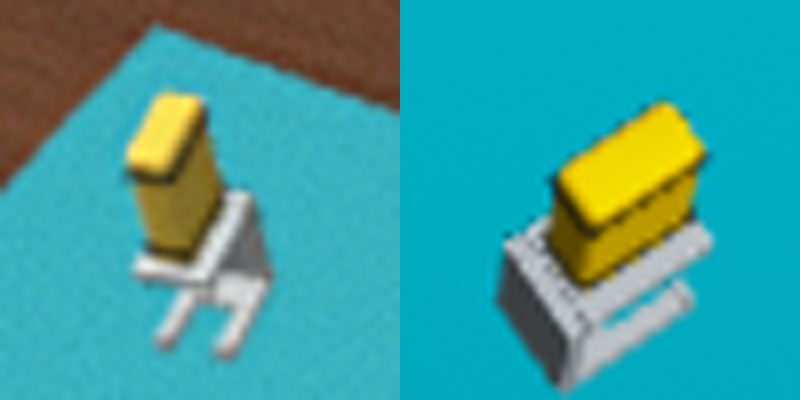

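View pics/c_rad.png

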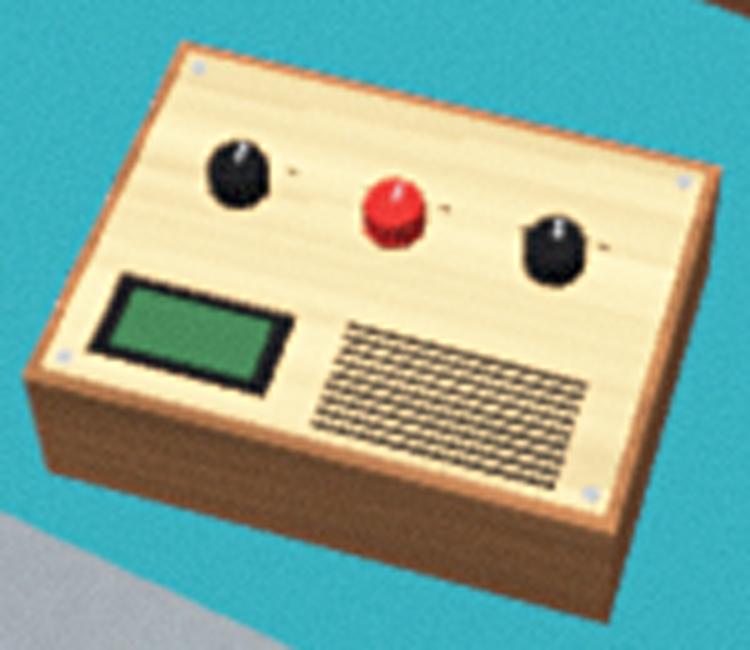

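View pics/c_rads.png

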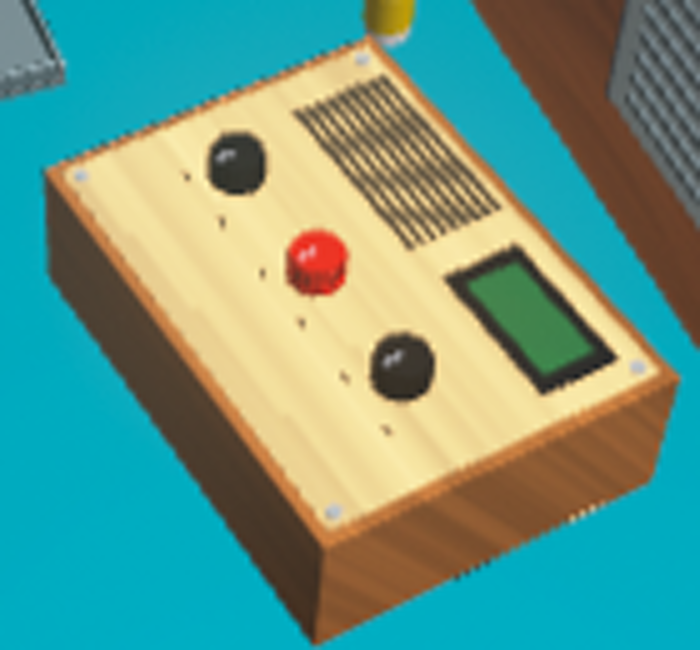

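View pics/c_tray.png

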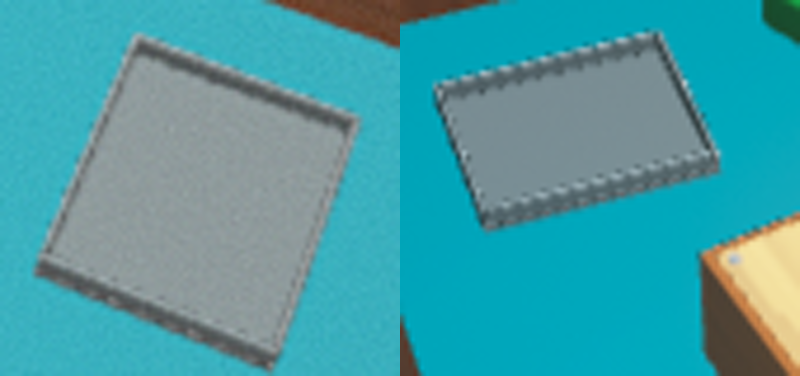

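```bash
cat > fit.py <<'E'
from h import *
from scipy.optimize import least_squares
def fit(obs,x0):
    # obs: list (frame,fish,pts2d,pts3d local with z world)
    def r(p,each=False):
        c,s=np.cos(p[2]),np.sin(p[2]); o=[]
        for f,fi,u,P in obs:
            P=np.array(P,float); W=np.c_[p[0]+c*P[:,0]-s*P[:,1],p[1]+s*P[:,0]+c*P[:,1],P[:,2]]
            o.append(proj(f,W,fi)-np.array(u))
        return np.vstack(o).ravel()
    s=least_squares(r,x0); return s.x,r(s.x).reshape(-1,2)
E
python3 - <<'E'
from fit import *
S,D=load('scene0'),load('side0')
def q(l,s,ox,oy): return [((u+.5)/s-.5+ox,(v+.5)/s-.5+oy) for u,v in l]
def go(n,so,sp,do,dp,x0):
    obs=[(S,0,so,sp),(D,0,do,dp)]
    for o in ([obs[0]],[obs[1]],obs):
        p,r=fit(o,x0); print(n,p[:2].round(4),np.degrees(p[2]).round(2),'rms',np.sqrt((r**2).mean()).round(2))
h=.094
go('pull',q([(205,97),(160,93),(126,160),(170,173),(228,350),(163,341)],8,145,135),[(-.017,.008,h),(-.017,-.008,h),(.017,-.008,h),(.017,.008,h),(.018,.011,.003),(.018,-.011,.003)],
 q([(155,182),(196,227),(306,152),(266,101)],8,295,345),[(-.017,.008,h),(-.017,-.008,h),(.017,-.008,h),(.017,.008,h)],[.3,-.3,0])
h=.085;c=[(-.1,-.135,h),(-.1,.135,h),(.1,.135,h),(.1,-.135,h)]
go('radio',q([(183,43),(720,168),(612,530),(25,377)],5,195,200),c,q([(325,547),(48,172),(372,38),(677,378)],5,250,140),c,[.6,0,0])
h=.018;c=[(-.075,-.06,h),(-.075,.06,h),(.075,.06,h),(.075,-.06,h)]
go('tray',q([(138,35),(357,118),(275,357),(38,265)],4.7,375,235),c,q([(88,215),(35,88),(258,33),(320,155)],4.7,195,120),c,[.6,.3,0])
# knobs
def cent(f,m):
    import cv2
    n,l,st,ce=cv2.connectedComponentsWithStats(m.astype(np.uint8)); return [(st[i],ce[i]) for i in range(1,n) if st[i][4]>60]
for n,f in(('scene',S),('side',D)):
    i=f['img'].astype(int); m=(i[...,0]>140)&(i[...,1]<90)&(i[...,2]<90)
    for st,ce in cent(f,m): print(n,st,ce,atz(f,*ce,.085+.0078+.009).round(4))
E
```

```text
pull [ 0.4475 -0.3764] 14.49 rms 0.43
pull [ 0.4497 -0.3764] 15.36 rms 0.4
pull [ 0.4489 -0.3763] 15.24 rms 0.51
radio [0.6103 0.0252] 9.63 rms 0.68
radio [0.614  0.0271] 9.44 rms 0.62
radio [0.6121 0.0259] 9.57 rms 0.84
tray [0.4737 0.3377] 0.1 rms 0.7
tray [0.4749 0.3374] 0.72 rms 0.43
tray [0.4743 0.3376] 0.3 rms 0.61
scene [268 236  12  14 103] [272.7961165 242.2038835] [0.5918 0.0209 0.1018]
side [308 187  11  12 101] [313.5049505  192.31683168] [0.5948 0.0228 0.1018]
```

Both cameras agree: puller at (0.449,-0.376), yaw 15°; radio at (0.612,0.026), yaw 9.6°; red knob at about (0.592,0.022), which is the middle shaft; grey tray at (0.474,0.338), yaw about 0.3°. The crop confirms the upright yellow handle, with the tines pointing towards +x. I'll move over in an arc, turning -142°.

Request:
jog_arm(motion=[[[3.2,-3.7,0.5,-8,1],[6.5,-7.4,1,-16,1],[9.7,-11.1,1.5,-24,1],[13,-14.8,2,-32,1],[16.2,-18.5,2,-40,1],[19.5,-22.2,2,-48,1],[22.7,-26,2,-56,1],[26,-29.7,2,-64,1]]])

```text
time: 0.95
ee_pos: [0.5006, 0.2782, 0.251]
orientation: [-0.0, 0.688, 0.726, -0.0]
contact_force: [-0.3, 0.2, 0.5]
finger_gap: 0.0854
```

Request:
jog_arm(motion=[[[0,-4.8,0,-8,0.5],[0,-9.6,0,-16,0.5],[0,-14.4,0,-24,0],[0,-19.2,0,-32,0],[0,-24,0,-40,0],[0,-28.8,0,-48,0],[0,-33.6,0,-56,0],[0,-38.4,0,-64,0]]])

```text
time: 1.75
ee_pos: [0.5003, -0.1075, 0.2511]
orientation: [-0.001, 0.969, 0.249, 0.0]
contact_force: [1.0, -0.0, -0.1]
finger_gap: 0.0428
```

Request:
jog_arm(motion=[[[-1,-4.8,0,-7,0],[-2,-9.5,0,-14,0],[-3,-14.3,0,-14,0],[-4,-19,-1,-14,0],[-5.1,-23,-2,-14,0],[-5.1,-27,-3,-14,0],[-5.1,-27,-3,-14,0],[-5.1,-27,-3,-14,0]]])

```text
time: 2.55
ee_pos: [0.4487, -0.3781, 0.2206]
orientation: [-0.001, 0.992, 0.128, -0.0]
contact_force: [0.6, -0.1, 0.3]
finger_gap: 0.0428
```

Run:
```python
from h import *
print(ctrl.state())
for n in('scene','side','wrist'): grab(n,n+'1')
a=cv2.imread('pics/scene1.png')[80:230,110:260]; b=cv2.imread('pics/side1.png')[270:420,240:390]
z=lambda i:cv2.resize(i,(400,400),interpolation=cv2.INTER_CUBIC)
cv2.imwrite('pics/c1.png',np.hstack([z(a),z(b)]))
```

```text
{'time': 2.55, 'q': array([ 0.13747561,  0.56610536,  0.68674414,  1.73968372, -0.41970633,
        0.9890383 , -0.33032716]), 'joint_vel': array([-0.04401387, -0.02199914, -0.00570665,  0.01021035,  0.00191312,
        0.00258082, -0.0076115 ]), 'effort': array([  4.22946274, -79.28623438,  18.06455255, -33.63079906,
         0.08076053,  -0.13927545,   0.30707046]), 'ee_pos': array([ 0.44865794, -0.37814662,  0.22057185]), 'orientation': array([-6.80145934e-04,  9.91773507e-01,  1.28002981e-01, -2.93214481e-04]), 'contact_force': array([ 0.62038896, -0.09647136,  0.2586658 ]), 'moment': array([ 0.01786042,  0.0219993 , -0.00894578]), 'finger_gap': 0.042795817657437306}
```

View pics/c1.png

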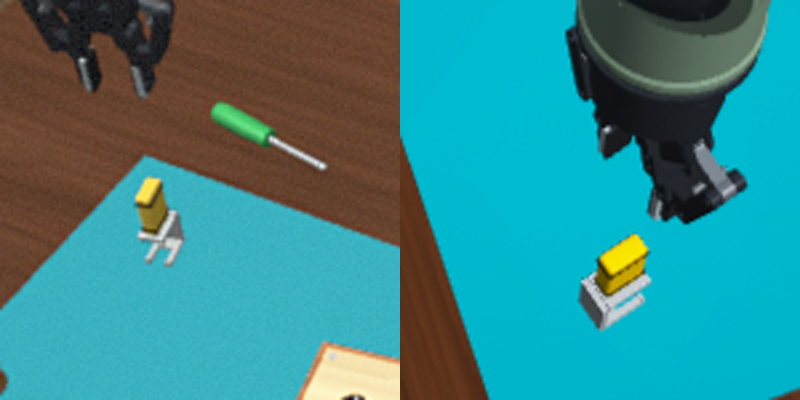

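View pics/wrist1.png

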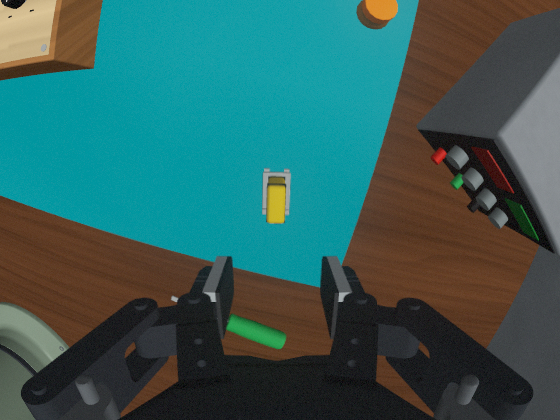

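The wrist picture shows the handle at about (276,203) with the tines pointing up the image, square to the jaws. The fingers are centred at column 277. I'll check the fitted pose against this view.

Run:
```python
from h import *
f=load('wrist1'); i=f['img'].astype(int)
p=np.array([.4489,-.3763]);t=np.radians(15)
R=np.array([[np.cos(t),-np.sin(t)],[np.sin(t),np.cos(t)]])
def W(x,y,z): return np.r_[p+R@[x,y],z]
im=cv2.resize(cv2.cvtColor(f['img'],cv2.COLOR_RGB2BGR)[150:250,220:340],None,fx=6,fy=6,interpolation=cv2.INTER_CUBIC)
for P in [(-.017,.008,.094),(-.017,-.008,.094),(.017,-.008,.094),(.017,.008,.094),(.018,.014,.0),(.018,-.014,.0)]:
    u,v=proj(f,W(*P),True)[0]; cv2.circle(im,(int((u-220+.5)*6),int((v-150+.5)*6)),3,(0,0,255),1)
cv2.imwrite('pics/c2.png',im)
```

```text
(no output)
```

View pics/c2.png

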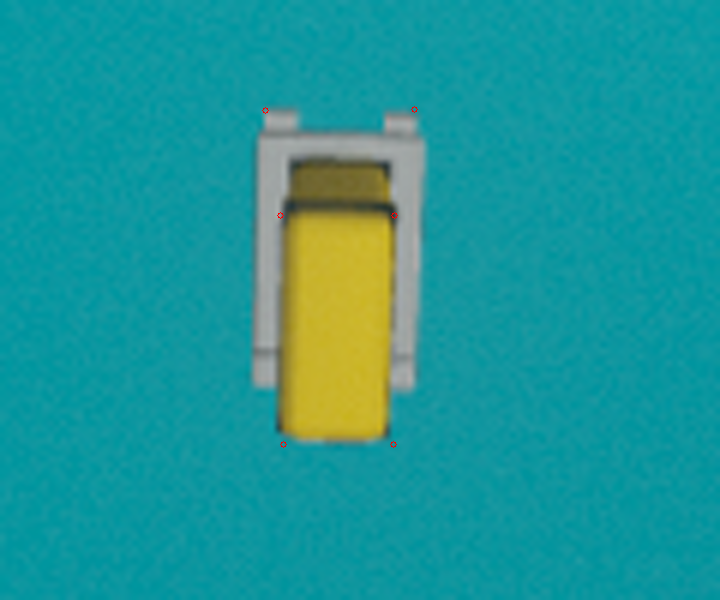

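The fit agrees with the wrist view to within 1 mm. Descending on the handle.

Request:
jog_arm(motion=[[[0.1,0.2,-3,0,0],[0.1,0.2,-6,0,0],[0.1,0.2,-9,0,0],[0.1,0.2,-12,0,0],[0.1,0.2,-14,0,0],[0.1,0.2,-15.5,0,0],[0.1,0.2,-16.8,0,0],[0.1,0.2,-16.8,0,0]]])

```text
time: 3.5
ee_pos: [0.4508, -0.3737, 0.0523]
orientation: [-0.001, 0.992, 0.13, -0.0]
contact_force: [-0.4, 0.2, 0.6]
finger_gap: 0.0429
```

Request:
jog_arm(motion=[[[0,0,0,0,-0.4],[0,0,0,0,-0.6],[0,0,0,0,-0.8],[0,0,0,0,-1],[0,0,0,0,-1],[0,0,0,0,-1],[0,0,0,0,-1],[0,0,0,0,-1]]])

```text
time: 4.3
ee_pos: [0.4512, -0.3739, 0.0531]
orientation: [-0.001, 0.992, 0.13, 0.001]
contact_force: [-0.5, 1.9, 7.5]
finger_gap: 0.016
```

Run:
```python
from h import *
print(ctrl.state())
grab('wrist','wrist2')
```

```text
{'time': 4.3, 'q': array([ 0.24674498,  0.77849119,  0.51365833,  1.84770795, -0.59036162,
        0.67277157, -0.19845282]), 'joint_vel': array([-0.00030946,  0.00078463, -0.00087282, -0.00107076,  0.00038458,
       -0.00049085,  0.00032653]), 'effort': array([ 4.90526631e-01, -9.01108718e+01,  1.72076565e+01, -2.16196650e+01,
        6.19349163e-02, -5.15818577e-01, -1.40654141e-03]), 'ee_pos': array([ 0.45121345, -0.3739085 ,  0.05313039]), 'orientation': array([-8.80832566e-04,  9.91512448e-01,  1.30007841e-01,  5.01110302e-04]), 'contact_force': array([-0.52622445,  1.87260288,  7.48004534]), 'moment': array([0.32065859, 0.07842477, 0.03066014]), 'finger_gap': 0.01596236446127703}
```

View pics/wrist2.png

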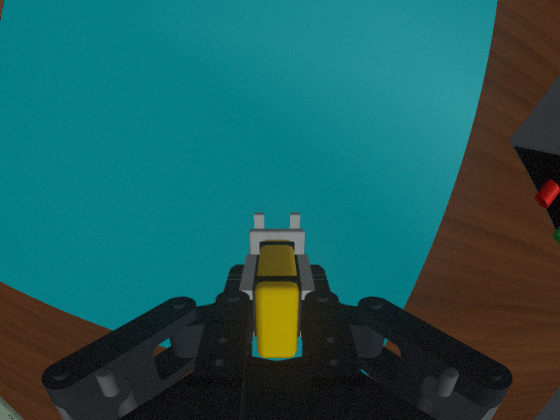

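Request:
jog_arm(motion=[[[0,0,1,0,-1],[0,0,3,0,-1],[0,0,6,0,-1],[0,0,9,0,-1],[0,0,12,0,-1],[0,0,14,0,-1],[0,0,15,0,-1],[0,0,15,0,-1]]])

```text
time: 5.15
ee_pos: [0.4515, -0.3741, 0.2044]
orientation: [-0.0, 0.992, 0.13, 0.001]
contact_force: [0.6, 0.5, -2.0]
finger_gap: 0.0149
```

Request:
jog_arm(motion=[[[0.5,1.5,0,0,-1],[1.5,5,0,0,-1],[2.5,9.5,0,-2,-1],[3.5,14,0,-3,-1],[4.5,18.5,0,-4,-1],[5.5,23,0,-5,-1],[6.5,27.5,0,-5.3,-1],[7,30,0,-5.3,-1]]])

```text
time: 5.95
ee_pos: [0.5216, -0.0701, 0.2031]
orientation: [-0.001, 0.996, 0.086, 0.0]
contact_force: [0.9, -1.4, -1.3]
finger_gap: 0.0155
```

Request:
jog_arm(motion=[[[0.8,3,0,0,-1],[1.6,5.5,0,0,-1],[2.4,7.5,0,0,-1],[2.4,8.4,-1,0,-1],[2.4,8.4,-2,0,-1],[2.4,8.4,-2.8,0,-1],[2.4,8.4,-2.8,0,-1],[2.4,8.4,-2.8,0,-1]]])

```text
time: 6.75
ee_pos: [0.5454, 0.0128, 0.175]
orientation: [-0.001, 0.996, 0.085, 0.0]
contact_force: [0.5, 0.3, -1.6]
finger_gap: 0.0153
```

Run:
```python
from h import *
s=ctrl.state(); print(s['ee_pos'],s['orientation'],s['contact_force'],s['moment'],s['finger_gap'])
for n in('scene','side','wrist'): grab(n,n+'3')
a=cv2.imread('pics/scene3.png')[190:320,195:345]; b=cv2.imread('pics/side3.png')[120:250,235:385]
z=lambda i:cv2.resize(i,None,fx=5.2,fy=4.5,interpolation=cv2.INTER_CUBIC)
cv2.imwrite('pics/c3a.png',cv2.resize(a,None,fx=4.6,fy=4.6,interpolation=cv2.INTER_CUBIC))
cv2.imwrite('pics/c3b.png',cv2.resize(b,None,fx=4.6,fy=4.6,interpolation=cv2.INTER_CUBIC))
```

```text
[0.54535536 0.01277538 0.17500675] [-5.59967370e-04  9.96390323e-01  8.48878293e-02  2.58762247e-04] [ 0.54688941  0.34214999 -1.64600287] [ 0.02505425 -0.05360083 -0.01132625] 0.015275632266680918
```

View pics/c3a.png

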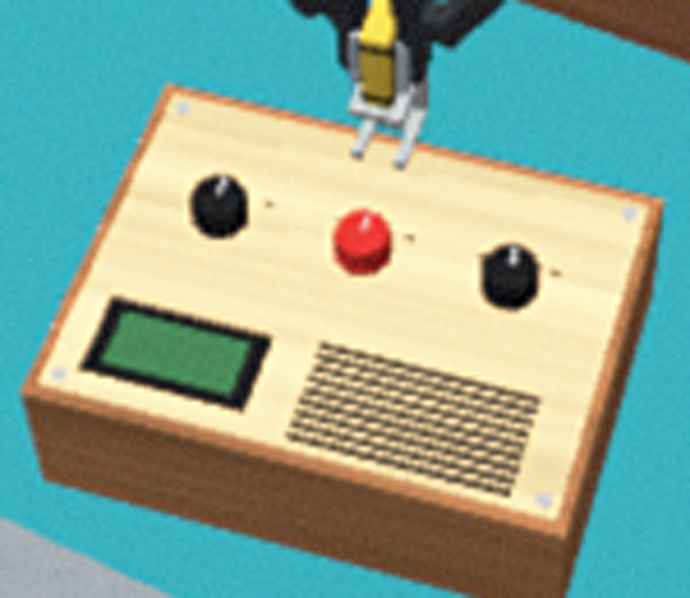

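View pics/c3b.png

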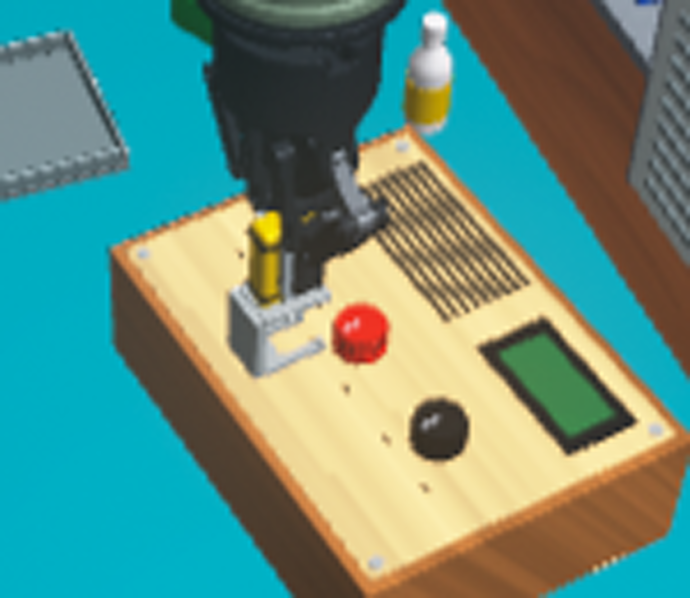

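View pics/wrist3.png

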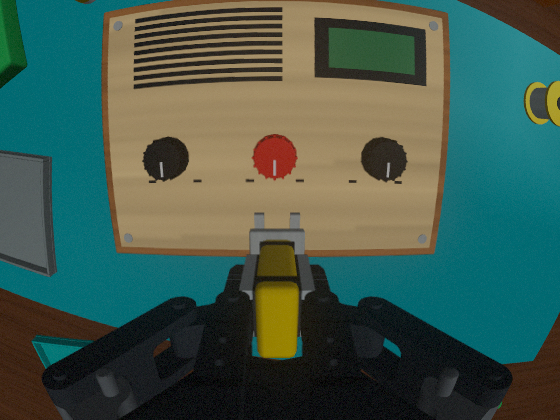

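The wrist picture shows the tine tips at (259,214) and (295,214) and the red knob at (275,157), nearly in line. I'll measure the offset properly, using the panel corners and the knob.

Run:
```python
from fit import *
f=load('wrist3')
cv2.imwrite('pics/c4.png',cv2.resize(cv2.cvtColor(f['img'],cv2.COLOR_RGB2BGR)[125:270,225:325],None,fx=4.1,fy=4.1,interpolation=cv2.INTER_CUBIC))
i=f['img'].astype(int); m=((i[...,0]>120)&(i[...,1]<75)&(i[...,2]<75)).astype(np.uint8)
n,l,st,ce=cv2.connectedComponentsWithStats(m); k=1+np.argmax(st[1:,4]); print(st[k],ce[k])
h=.085;c=[(-.1,-.135,h),(-.1,.135,h),(.1,.135,h),(.1,-.135,h)]
p,r=fit([(f,True,[(435,253.5),(119,252),(104.5,13.5),(447.5,14.5)],c)],[.6,.0,.1]); print(p[:2],np.degrees(p[2]),r.round(1))
cc,ss=np.cos(p[2]),np.sin(p[2]); print('shaft',p[0]-.02*cc,p[1]-.02*ss)
print('knob top',atz(f,*ce[k],.109))
```

```text
[ 252  134   45   46 1374] [274.47379913 156.75764192]
[0.61145551 0.02447928] 9.682057109924784 [[-0.2  0.6]
 [-1.   1.6]
 [ 0.2 -0.6]
 [ 1.1 -1.4]]
shaft 0.5917403845101082 0.02111566836601636
knob top [0.59232169 0.0223513  0.109     ]
```

View pics/c4.png

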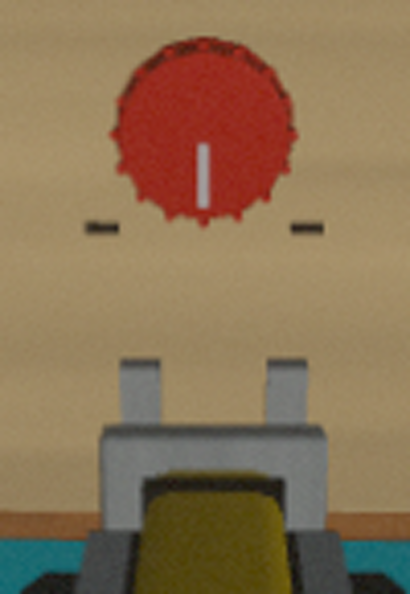

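Run:
```python
from fit import *
f=load('wrist3'); a=np.radians(9.7); e=np.array([np.cos(a),np.sin(a)]);n=np.array([-e[1],e[0]])
kn=atz(f,274.3,156.8,.108,True)
L=atz(f,225+120/4.1,125+360/4.1,.1275,True);R=atz(f,225+307/4.1,125+360/4.1,.1275,True)
print('knob',kn,'L',L,'R',R,'w',np.linalg.norm(L-R), 'yaw',np.degrees(np.arctan2(*(L-R)[:2][::-1]))-90)
t=(L+R)/2; fork=t[:2]-.018*e; tcp=ctrl.state()['ee_pos'][:2]
print('fork',fork,'tcp-fork along,lat',(tcp-fork)@e,(tcp-fork)@n)
d=kn[:2]-fork; print('fork->knob along,lat',d@e,d@n)
for k in ([.5918,.0212],[.5929,.0222]):
    d=np.array(k)-fork; print(d@e,d@n, 'vs tcp',(np.array(k)-tcp)@n)
```

```text
knob [0.59251092 0.02251931 0.108     ] L [0.55886627 0.02907473 0.1275    ] R [0.56360113 0.00156073 0.1275    ] w 0.027918436421679925 yaw 9.764344439663589
fork [0.54349104 0.01228493] tcp-fork along,lat 0.00242054853541148 0.000747887989408311
fork->knob along,lat 0.050043446982165514 0.0018287407842012696
0.049120404539500416 0.0006480735333799048 vs tcp -9.981445602840627e-05
0.050373167735063146 0.0014484386849472587 vs tcp 0.0007005506955389467
```

The tine width measures 27.9 mm against the true 28 mm. The fork is 50 mm short of the knob and 1 to 1.8 mm off sideways. I'll correct that and lower.

Request:
jog_arm(motion=[[[0,0.12,-1,0,-1],[0,0.12,-2,0,-1],[0,0.12,-3,0,-1],[0,0.12,-3.3,0,-1],[0,0.12,-3.4,0,-1],[0,0.12,-3.5,0,-1],[0,0.12,-3.5,0,-1]]])

```text
time: 7.6
ee_pos: [0.5458, 0.0146, 0.1406]
orientation: [-0.001, 0.996, 0.085, 0.001]
contact_force: [-0.4, 0.3, -1.5]
finger_gap: 0.0152
```

Request:
jog_arm(motion=[[[0,0,-0.05,0,-1],[0,0,-0.1,0,-1],[0,0,-0.1,0,-1]]])

```text
time: 7.9
ee_pos: [0.5459, 0.0147, 0.1396]
orientation: [-0.001, 0.996, 0.085, 0.001]
contact_force: [-0.5, 0.6, -2.2]
finger_gap: 0.0154
```

Request:
jog_arm(motion=[[[0,0,-0.05,0,-1],[0,0,-0.1,0,-1],[0,0,-0.1,0,-1]]])

```text
time: 8.2
ee_pos: [0.5459, 0.0147, 0.1386]
orientation: [-0.001, 0.996, 0.085, 0.001]
contact_force: [0.6, -0.6, -1.0]
finger_gap: 0.0154
```

Request:
jog_arm(motion=[[[0,0,-0.05,0,-1],[0,0,-0.05,0,-1],[0,0,-0.05,0,-1]]])

```text
time: 8.5
ee_pos: [0.5459, 0.0147, 0.1381]
orientation: [-0.001, 0.996, 0.085, 0.001]
contact_force: [0.5, -0.5, 0.8]
finger_gap: 0.0154
```

Request:
jog_arm(motion=[[[0,0,-0.03,0,-1],[0,0,-0.03,0,-1],[0,0,-0.03,0,-1]]])

```text
time: 8.8
ee_pos: [0.5459, 0.0147, 0.1381]
orientation: [-0.001, 0.996, 0.085, 0.001]
contact_force: [-2.1, 0.9, 7.8]
finger_gap: 0.0154
```

Request:
jog_arm(motion=[[[0,0,-0.03,0,-1],[0,0,-0.03,0,-1],[0,0,-0.03,0,-1]]])

```text
time: 9.1
ee_pos: [0.546, 0.0147, 0.1381]
orientation: [-0.001, 0.996, 0.085, 0.001]
contact_force: [-2.3, 0.1, 7.4]
finger_gap: 0.0154
```

First contact came at TCP z = 0.1381, and the arm's stiffness is about 30 N/mm. I'll lift 0.4 mm and slide along the radio's +x.

Request:
jog_arm(motion=[[[0,0,0.04,0,-1],[0.3,0.05,0.04,0,-1],[0.7,0.12,0.04,0,-1],[1,0.17,0.04,0,-1],[1.2,0.2,0.04,0,-1],[1.38,0.24,0.04,0,-1],[1.38,0.24,0.04,0,-1]]])

```text
time: 9.8
ee_pos: [0.56, 0.0171, 0.1385]
orientation: [-0.001, 0.996, 0.085, 0.001]
contact_force: [-1.5, -0.5, -1.1]
finger_gap: 0.0154
```

Run:
```python
from h import *
s=ctrl.state(); print(s['ee_pos'],s['orientation'],s['contact_force'])
fs={n:grab(n,n+'4') for n in('side','wrist')}
b=cv2.imread('pics/side4.png')[170:220,270:340]; a=cv2.imread('pics/wrist4.png')[125:245,235:325]
cv2.imwrite('pics/c5.png',np.hstack([cv2.resize(b,(560,400),interpolation=cv2.INTER_CUBIC)[:, :500],cv2.resize(a,(300,400),interpolation=cv2.INTER_CUBIC)]))
```

```text
[0.5599823  0.01705498 0.13845785] [-9.63000032e-04  9.96352578e-01  8.53179995e-02  1.20502006e-03] [-1.49955797 -0.49371427 -1.14423886]
```

View pics/c5.png

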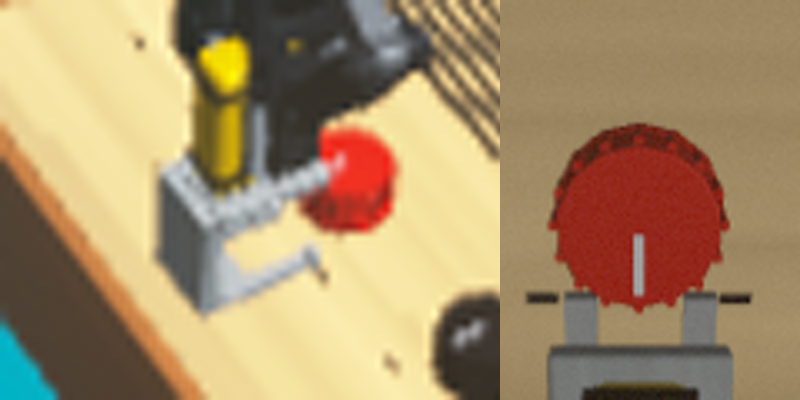

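The tines straddle the knob within about 0.5 mm. Sliding on under it.

Request:
jog_arm(motion=[[[0.2,0.03,0,0,-1],[0.5,0.08,0,0,-1],[0.8,0.13,0,0,-1],[1.1,0.18,0,0,-1],[1.38,0.23,0,0,-1],[1.38,0.23,0,0,-1]]])

```text
time: 10.5
ee_pos: [0.5739, 0.0194, 0.1384]
orientation: [-0.001, 0.996, 0.085, 0.001]
contact_force: [-0.3, 0.1, -1.3]
finger_gap: 0.0152
```

Request:
jog_arm(motion=[[[0.2,0.03,0,0,-1],[0.5,0.08,0,0,-1],[0.8,0.13,0,0,-1],[1.1,0.18,0,0,-1],[1.4,0.23,0,0,-1],[1.4,0.23,0,0,-1]]])

```text
time: 11.1
ee_pos: [0.5882, 0.0217, 0.1384]
orientation: [-0.001, 0.996, 0.085, 0.001]
contact_force: [1.1, 0.4, -1.4]
finger_gap: 0.0153
```

Run:
```python
from h import *
s=ctrl.state(); print(s['ee_pos'],s['orientation'],s['contact_force'],s['moment'])
fs={n:grab(n,n+'5') for n in('side','wrist')}
b=cv2.imread('pics/side5.png')[165:215,280:350]; a=cv2.imread('pics/wrist5.png')[145:265,235:325]
cv2.imwrite('pics/c6.png',np.hstack([cv2.resize(b,(560,400),interpolation=cv2.INTER_CUBIC)[:, :500],cv2.resize(a,(300,400),interpolation=cv2.INTER_CUBIC)]))
```

```text
[0.58823378 0.02172245 0.1383615 ] [-8.84311399e-04  9.96344811e-01  8.54089905e-02  1.24079358e-03] [ 1.05159952  0.38347789 -1.4281514 ] [-0.0340117  -0.0188878   0.01010665]
```

View pics/c6.png

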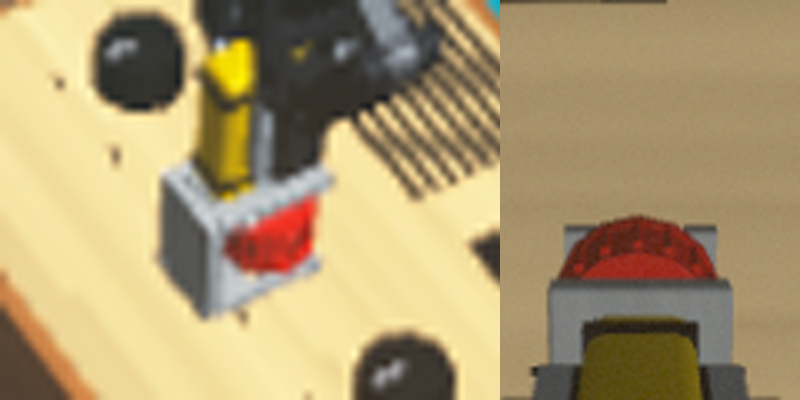

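The knob lies between the tines with no contact force. About 7 mm remains, so I'll creep to the shaft.

Request:
jog_arm(motion=[[[0.15,0.025,0,0,-1],[0.3,0.05,0,0,-1],[0.4,0.07,0,0,-1],[0.4,0.07,0,0,-1]]])

```text
time: 11.6
ee_pos: [0.592, 0.0223, 0.1384]
orientation: [-0.001, 0.996, 0.085, 0.001]
contact_force: [-0.4, 0.1, -1.7]
finger_gap: 0.0154
```

Request:
jog_arm(motion=[[[0.05,0.008,0,0,-1],[0.1,0.017,0,0,-1],[0.1,0.017,0,0,-1]]])

```text
time: 11.9
ee_pos: [0.593, 0.0225, 0.1384]
orientation: [-0.001, 0.996, 0.085, 0.001]
contact_force: [0.2, 1.1, -1.5]
finger_gap: 0.0154
```

Request:
jog_arm(motion=[[[0.03,0.005,0,0,-1],[0.05,0.008,0,0,-1],[0.05,0.008,0,0,-1]]])

```text
time: 12.2
ee_pos: [0.5935, 0.0226, 0.1384]
orientation: [-0.001, 0.996, 0.085, 0.001]
contact_force: [0.3, -0.6, -0.8]
finger_gap: 0.0155
```

Request:
jog_arm(motion=[[[0.03,0.005,0,0,-1],[0.05,0.008,0,0,-1],[0.05,0.008,0,0,-1]]])

```text
time: 12.5
ee_pos: [0.594, 0.0227, 0.1383]
orientation: [-0.001, 0.996, 0.085, 0.001]
contact_force: [1.5, -0.2, -2.0]
finger_gap: 0.0156
```

Request:
jog_arm(motion=[[[0.03,0.005,0,0,-1],[0.05,0.008,0,0,-1],[0.05,0.008,0,0,-1]]])

```text
time: 12.8
ee_pos: [0.5946, 0.0227, 0.1384]
orientation: [-0.001, 0.996, 0.085, 0.001]
contact_force: [0.6, -0.4, -2.1]
finger_gap: 0.0152
```

Request:
jog_arm(motion=[[[0.03,0.005,0,0,-1],[0.03,0.005,0,0,-1]]])

```text
time: 13.0
ee_pos: [0.5949, 0.0228, 0.1384]
orientation: [-0.001, 0.996, 0.085, 0.001]
contact_force: [0.2, 0.4, -1.2]
finger_gap: 0.0158
```

Request:
jog_arm(motion=[[[0.03,0.005,0,0,-1],[0.03,0.005,0,0,-1]]])

```text
time: 13.2
ee_pos: [0.595, 0.0229, 0.1383]
orientation: [-0.001, 0.996, 0.085, 0.001]
contact_force: [0.0, 0.2, -0.5]
finger_gap: 0.0153
```

Request:
jog_arm(motion=[[[0.03,0.005,0,0,-1],[0.03,0.005,0,0,-1]]])

```text
time: 13.4
ee_pos: [0.5952, 0.0229, 0.1383]
orientation: [-0.001, 0.996, 0.085, 0.001]
contact_force: [-1.1, 0.0, -0.1]
finger_gap: 0.0155
```

Request:
jog_arm(motion=[[[0.03,0.005,0,0,-1],[0.03,0.005,0,0,-1],[0.03,0.005,0,0,-1]]])

```text
time: 13.7
ee_pos: [0.5953, 0.0229, 0.1382]
orientation: [-0.001, 0.996, 0.085, 0.001]
contact_force: [-3.0, -0.2, 0.3]
finger_gap: 0.0152
```

Request:
jog_arm(motion=[[[0.03,0.005,0,0,-1],[0.03,0.005,0,0,-1],[0.03,0.005,0,0,-1]]])

```text
time: 14.0
ee_pos: [0.5955, 0.0229, 0.1382]
orientation: [-0.001, 0.996, 0.085, 0.0]
contact_force: [-5.1, 0.0, 2.6]
finger_gap: 0.0154
```

Request:
jog_arm(motion=[[[0.022,0.004,0.005,0,-1],[0.022,0.004,0.005,0,-1],[0.022,0.004,0.005,0,-1]]])

```text
time: 14.3
ee_pos: [0.5955, 0.0229, 0.1382]
orientation: [-0.001, 0.996, 0.085, 0.0]
contact_force: [-5.0, -1.0, 1.1]
finger_gap: 0.0156
```

Request:
jog_arm(motion=[[[0.022,0.004,0.005,0,-1],[0.022,0.004,0.005,0,-1],[0.022,0.004,0.005,0,-1],[0.022,0.004,0.005,0,-1],[0.022,0.004,0.005,0,-1]]])

```text
time: 14.8
ee_pos: [0.5956, 0.0229, 0.1382]
orientation: [-0.001, 0.996, 0.085, 0.0]
contact_force: [-6.0, -0.4, 2.1]
finger_gap: 0.0152
```

Request:
jog_arm(motion=[[[0.02,0.003,0.005,0,-1],[0.02,0.003,0.005,0,-1],[0.02,0.003,0.005,0,-1],[0.02,0.003,0.005,0,-1],[0.02,0.003,0.005,0,-1]]])

```text
time: 15.3
ee_pos: [0.5956, 0.0229, 0.1382]
orientation: [-0.001, 0.996, 0.085, -0.0]
contact_force: [-5.4, -1.0, 2.2]
finger_gap: 0.0154
```

Run:
```python
from h import *
for _ in range(3):
    fs={n:grab(n,n+'6') for n in('side','wrist')}
    s=ctrl.state(); print(s['time'],s['ee_pos'],s['contact_force'],s['moment'])
b=cv2.imread('pics/side6.png')[165:215,280:350]; a=cv2.imread('pics/wrist6.png')[145:265,235:325]
cv2.imwrite('pics/c7.png',np.hstack([cv2.resize(b,(560,400),interpolation=cv2.INTER_CUBIC)[:, :500],cv2.resize(a,(300,400),interpolation=cv2.INTER_CUBIC)]))
```

```text
15.4 [0.59556401 0.02291193 0.13822238] [-5.02277796 -1.62173     1.52553276] [-0.20671933  1.41007222 -0.00523869]
15.5 [0.59558055 0.02292267 0.1382141 ] [-5.33455974 -0.38826786  2.33979143] [-0.16760257  1.40702507  0.03645457]
15.6 [0.59559579 0.02291234 0.13823547] [-5.73105159 -0.57839005  2.64818955] [-0.19208865  1.47636611  0.00225277]
```

View pics/c7.png

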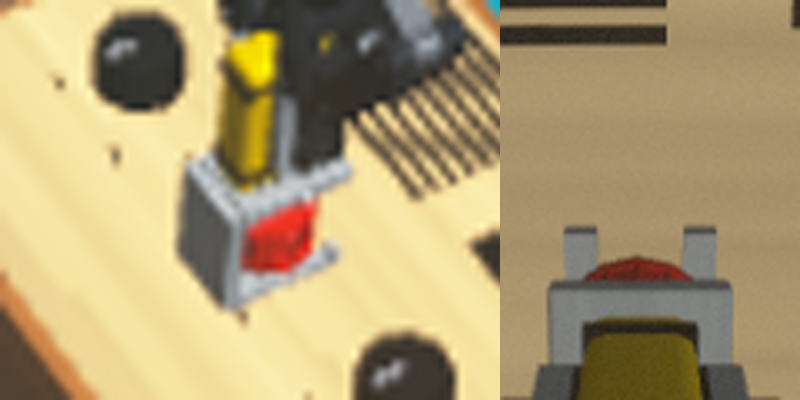

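The fork is fully hooked, with the lips beyond the knob, and a steady 5 to 6 N was held for over 1 s. I'll relax the push and pull up slowly.

Request:
jog_arm(motion=[[[0,0,0.1,0,-1],[0,0,0.2,0,-1],[0,0,0.3,0,-1],[0,0,0.4,0,-1]]])

```text
time: 16.0
ee_pos: [0.5954, 0.0229, 0.1421]
orientation: [-0.001, 0.996, 0.085, -0.0]
contact_force: [-2.9, -0.6, -10.2]
finger_gap: 0.0153
```

Request:
jog_arm(motion=[[[0,0,0.07,0,-1],[0,0,0.14,0,-1],[0,0,0.2,0,-1]]])

```text
time: 16.3
ee_pos: [0.5953, 0.023, 0.1439]
orientation: [-0.001, 0.996, 0.085, -0.0]
contact_force: [-2.1, -0.1, -9.6]
finger_gap: 0.0155
```

Request:
jog_arm(motion=[[[0,0,0.1,0,-1],[0,0,0.2,0,-1],[0,0,0.3,0,-1]]])

```text
time: 16.6
ee_pos: [0.5953, 0.023, 0.147]
orientation: [-0.001, 0.996, 0.085, -0.001]
contact_force: [-2.5, -0.8, -11.1]
finger_gap: 0.0154
```

Request:
jog_arm(motion=[[[-0.005,0,0.1,0,-1],[-0.005,0,0.2,0,-1],[-0.005,0,0.3,0,-1],[-0.005,0,0.4,0,-1]]])

```text
time: 17.0
ee_pos: [0.5952, 0.023, 0.1511]
orientation: [-0.001, 0.996, 0.085, -0.0]
contact_force: [-1.8, -0.4, -13.1]
finger_gap: 0.0153
```

Request:
jog_arm(motion=[[[0,0,0.1,0,-1],[0,0,0.2,0,-1],[0,0,0.3,0,-1],[0,0,0.4,0,-1],[0,0,0.5,0,-1],[0,0,0.6,0,-1],[0,0,0.7,0,-1],[0,0,0.8,0,-1]]])

```text
time: 17.8
ee_pos: [0.5956, 0.023, 0.1594]
orientation: [-0.001, 0.996, 0.085, -0.0]
contact_force: [-0.3, 0.5, -1.7]
finger_gap: 0.0153
```

Run:
```python
from h import *
fs={n:grab(n,n+'7') for n in('scene','side','wrist')}
s=ctrl.state(); print(s['time'],s['ee_pos'],s['contact_force'],s['moment'])
b=cv2.imread('pics/side7.png')[150:210,270:350]; a=cv2.imread('pics/wrist7.png')[145:265,235:325]
c=cv2.imread('pics/scene7.png')[195:275,230:310]
r=lambda i,w:cv2.resize(i,(w,400),interpolation=cv2.INTER_CUBIC)
cv2.imwrite('pics/c8.png',np.hstack([r(b,400)[:,:],r(c,400)]))
```

```text
17.95 [0.59539929 0.02304983 0.15922045] [ 0.35197874 -0.24330886 -1.98895585] [-0.01848302  0.0223526   0.03598056]
```

View pics/c8.png

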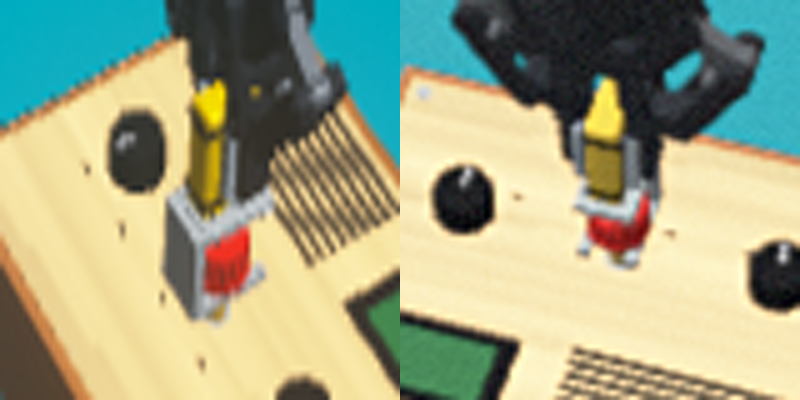

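The knob is free and lies in the jaws; the force fell from 13 N to about 2 N. Raising gently.

Request:
jog_arm(motion=[[[0,0,0.2,0,-1],[0,0,0.5,0,-1],[0,0,0.9,0,-1],[0,0,1.4,0,-1],[0,0,1.9,0,-1],[0,0,2.4,0,-1],[0,0,2.8,0,-1],[0,0,3,0,-1]]])

```text
time: 18.75
ee_pos: [0.5955, 0.023, 0.1897]
orientation: [-0.001, 0.996, 0.085, -0.0]
contact_force: [-0.4, -0.5, -1.0]
finger_gap: 0.0155
```

Request:
jog_arm(motion=[[[0,0,0.2,0,-1],[0,0,0.5,0,-1],[0,0,0.9,0,-1],[0,0,1.3,0,-1],[0,0,1.7,0,-1],[0,0,1.9,0,-1],[0,0,2,0,-1],[0,0,2,0,-1]]])

```text
time: 19.55
ee_pos: [0.5955, 0.0231, 0.2098]
orientation: [-0.001, 0.996, 0.085, -0.0]
contact_force: [0.6, -0.2, -1.2]
finger_gap: 0.0153
```

Run:
```python
from h import *
fs={n:grab(n,n+'8') for n in('scene','side','wrist')}
s=ctrl.state(); print(s['time'],s['ee_pos'],s['orientation'],s['contact_force'])
b=cv2.imread('pics/side8.png')[130:190,270:330]; c=cv2.imread('pics/scene8.png')[170:230,240:300]
r=lambda i,w:cv2.resize(i,(w,400),interpolation=cv2.INTER_CUBIC)
cv2.imwrite('pics/c9.png',np.hstack([r(b,400),r(c,400)]))
```

```text
19.7 [0.59543578 0.02303662 0.20958893] [-9.89338732e-04  9.96351862e-01  8.53343497e-02 -1.90159060e-04] [-0.50537572 -0.08221725 -1.14561694]
```

View pics/c9.png

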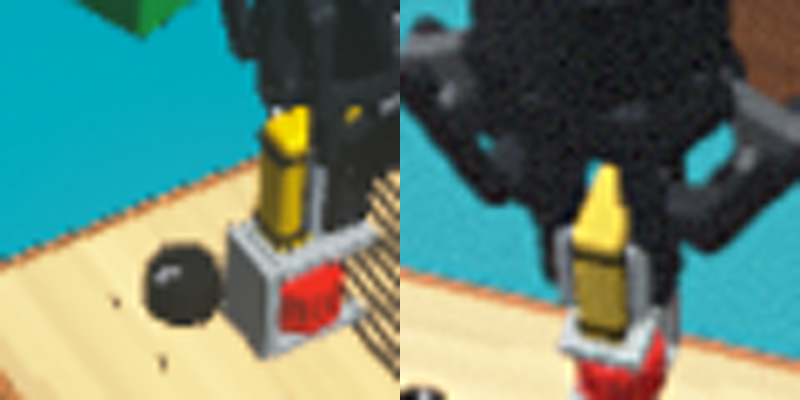

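View pics/wrist8.png

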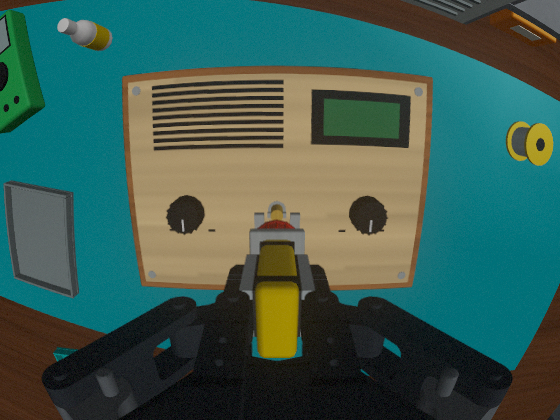

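The knob lies level in the jaws and the shaft is bare. I'll carry it gently to the grey tray, TCP target about (0.477, 0.338).

Request:
jog_arm(motion=[[[-0.07,0.2,0,0,-1],[-0.3,0.8,0,0,-1],[-0.7,1.8,0,0,-1],[-1.2,3.1,0,0,-1],[-1.7,4.5,0,0,-1],[-2.1,5.5,0,0,-1],[-2.3,6.1,0,0,-1],[-2.4,6.3,0,0,-1]]])

```text
time: 20.5
ee_pos: [0.5712, 0.0871, 0.2096]
orientation: [-0.001, 0.996, 0.086, -0.0]
contact_force: [1.1, -0.2, -2.2]
finger_gap: 0.0154
```

Request:
jog_arm(motion=[[[-0.07,0.2,0,0,-1],[-0.3,0.8,0,0,-1],[-0.7,1.8,0,0,-1],[-1.2,3.1,0,0,-1],[-1.7,4.5,0,0,-1],[-2.1,5.5,0,0,-1],[-2.3,6.1,0,0,-1],[-2.4,6.3,0,0,-1]]])

```text
time: 21.3
ee_pos: [0.5469, 0.151, 0.2096]
orientation: [-0.001, 0.996, 0.087, -0.0]
contact_force: [0.1, 0.5, -1.3]
finger_gap: 0.0151
```

Request:
jog_arm(motion=[[[-0.07,0.2,0,0,-1],[-0.3,0.8,0,0,-1],[-0.7,1.8,0,0,-1],[-1.2,3.1,0,0,-1],[-1.7,4.5,0,0,-1],[-2.1,5.5,0,0,-1],[-2.3,6.1,0,0,-1],[-2.4,6.3,0,0,-1]]])

```text
time: 22.1
ee_pos: [0.5226, 0.215, 0.2095]
orientation: [-0.001, 0.996, 0.087, -0.0]
contact_force: [0.5, -0.8, -2.3]
finger_gap: 0.0152
```

Run:
```python
from h import *
fs={n:grab(n,n+'9') for n in('scene','side')}
s=ctrl.state(); print(s['time'],s['q'],s['ee_pos'],s['contact_force'])
cv2.imwrite('pics/c10.png',np.hstack([cv2.resize(cv2.imread(f'pics/{n}9.png'),(400,300)) for n in('scene','side')]))
```

```text
22.2 [-1.00252604  0.56159685  0.74446499  1.81094427 -0.46212134  0.95031651
 -1.45573595] [0.52288786 0.21411251 0.20958455] [ 1.0107876  -0.1447192  -1.92686369]
```

View pics/c10.png

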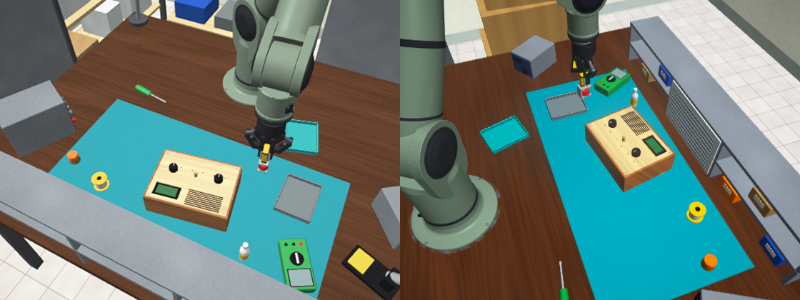

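Request:
jog_arm(motion=[[[-0.07,0.2,0,0,-1],[-0.3,0.8,0,0,-1],[-0.7,1.8,0,0,-1],[-1.2,3.1,0,0,-1],[-1.7,4.4,0,0,-1],[-2,5.4,0,0,-1],[-2.2,6,0,0,-1],[-2.3,6.2,0,0,-1]]])

```text
time: 23.0
ee_pos: [0.4996, 0.277, 0.2095]
orientation: [-0.001, 0.996, 0.087, -0.0]
contact_force: [1.4, -0.6, -1.5]
finger_gap: 0.0152
```

Request:
jog_arm(motion=[[[-0.07,0.2,0,0,-1],[-0.3,0.8,0,0,-1],[-0.7,1.8,0,0,-1],[-1.2,3.1,0,0,-1],[-1.7,4.4,0,0,-1],[-2,5.4,0,0,-1],[-2.2,5.9,0,0,-1],[-2.3,6.1,0,0,-1]]])

```text
time: 23.8
ee_pos: [0.4763, 0.3386, 0.2094]
orientation: [-0.001, 0.996, 0.088, -0.0]
contact_force: [-0.1, -0.4, -1.5]
finger_gap: 0.0153
```

Run:
```python
from h import *
fs={n:grab(n,n+'10') for n in('scene','side','wrist')}
s=ctrl.state(); print(s['time'],s['q'],s['ee_pos'],s['contact_force'])
b=cv2.imread('pics/side10.png')[70:170,180:280]; c=cv2.imread('pics/scene10.png')[210:310,360:460]
r=lambda i,w:cv2.resize(i,(w,400),interpolation=cv2.INTER_CUBIC)
cv2.imwrite('pics/c11.png',np.hstack([r(b,400),r(c,400)]))
```

```text
23.95 [-1.21374599  0.5941632   0.74436682  1.76111829 -0.47813953  0.97504843
 -1.67583359] [0.47670526 0.3376134  0.20954356] [-0.00609207 -0.93832844 -2.05948413]
```

View pics/c11.png

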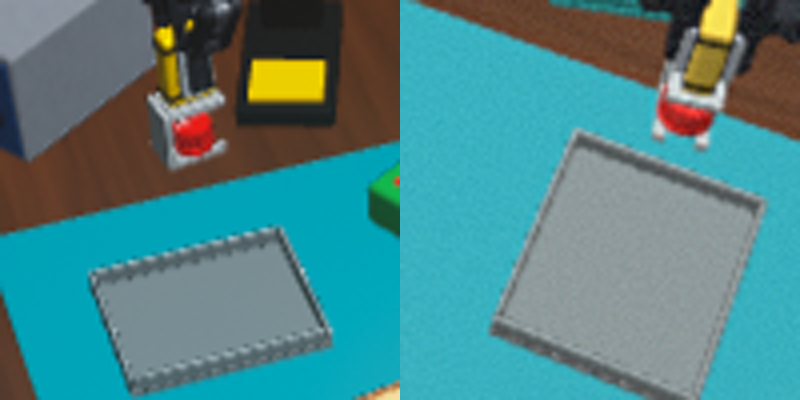

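View pics/wrist10.png

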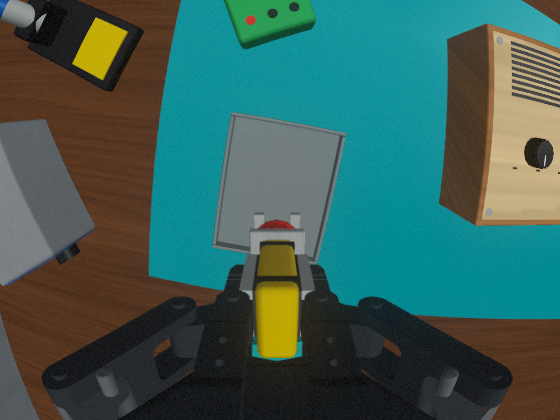

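Run:
```python
from fit import *
f=load('wrist10');h=.018
p,r=fit([(f,True,[(233,114),(344.5,133),(213.5,247)],[(.075,.06,h),(.075,-.06,h),(-.075,.06,h)])],[.47,.34,0]); print(p,np.degrees(p[2]),r)
```

```text
[0.47175985 0.33680791 0.00343156] 0.1966140033626917 [[-1.66451092 -1.18263083]
 [ 1.98958885  0.22809861]
 [-0.36001108  1.24243872]]
```

The wrist view agrees on the tray centre within about 3 mm. Descending.

Request:
jog_arm(motion=[[[0,0,-0.3,0,-1],[0,0,-1,0,-1],[0,0,-2.2,0,-1],[0,0,-3.7,0,-1],[0,0,-5.2,0,-1],[0,0,-6.5,0,-1],[0,0,-7.3,0,-1],[0,0,-7.5,0,-1]]])

```text
time: 24.75
ee_pos: [0.4764, 0.3373, 0.1334]
orientation: [-0.0, 0.996, 0.087, -0.001]
contact_force: [-0.2, -0.5, -0.7]
finger_gap: 0.0151
```

Request:
jog_arm(motion=[[[0,0,-0.3,0,-1],[0,0,-1,0,-1],[0,0,-2.2,0,-1],[0,0,-3.7,0,-1],[0,0,-5,0,-1],[0,0,-6,0,-1],[0,0,-6.6,0,-1],[0,0,-6.9,0,-1]]])

```text
time: 25.55
ee_pos: [0.4764, 0.3371, 0.0637]
orientation: [-0.0, 0.996, 0.087, -0.001]
contact_force: [-0.0, 0.2, -2.0]
finger_gap: 0.0151
```

Request:
jog_arm(motion=[[[0,0,-0.1,0,-1],[0,0,-0.2,0,-1],[0,0,-0.3,0,-1],[0,0,-0.4,0,-1],[0,0,-0.4,0,-1]]])

```text
time: 26.05
ee_pos: [0.4764, 0.3372, 0.0597]
orientation: [-0.0, 0.996, 0.087, -0.001]
contact_force: [0.2, -0.9, -1.5]
finger_gap: 0.0154
```

Request:
jog_arm(motion=[[[0,0,-0.05,0,-1],[0,0,-0.1,0,-1],[0,0,-0.15,0,-1],[0,0,-0.2,0,-1],[0,0,-0.2,0,-1]]])

```text
time: 26.55
ee_pos: [0.4763, 0.3371, 0.0577]
orientation: [-0.0, 0.996, 0.087, -0.001]
contact_force: [-0.2, 0.4, -1.1]
finger_gap: 0.0156
```

Request:
jog_arm(motion=[[[0,0,-0.05,0,-1],[0,0,-0.05,0,-1],[0,0,-0.05,0,-1]]])

```text
time: 26.85
ee_pos: [0.4764, 0.3372, 0.0572]
orientation: [-0.0, 0.996, 0.087, -0.001]
contact_force: [-0.8, 0.3, -0.1]
finger_gap: 0.0151
```

Request:
jog_arm(motion=[[[0,0,-0.03,0,-1],[0,0,-0.03,0,-1],[0,0,-0.03,0,-1]]])

```text
time: 27.15
ee_pos: [0.4765, 0.3372, 0.0572]
orientation: [-0.0, 0.996, 0.087, -0.001]
contact_force: [-2.5, -0.7, 5.1]
finger_gap: 0.0155
```

The fork touches the tray floor at z = 0.0572, as predicted. Releasing.

Request:
jog_arm(motion=[[[0,0,0,0,-0.6],[0,0,0,0,-0.5],[0,0,0,0,-0.4],[0,0,0,0,-0.3],[0,0,0,0,-0.15],[0,0,0,0,0],[0,0,0,0,0],[0,0,0,0,0]]])

```text
time: 27.95
ee_pos: [0.4765, 0.3372, 0.0572]
orientation: [-0.0, 0.996, 0.087, -0.001]
contact_force: [-0.4, -0.9, 1.3]
finger_gap: 0.0429
```

Run:
```python
from h import *
fs={n:grab(n,n+'11') for n in('scene','side','wrist')}
s=ctrl.state(); print(s['time'],s['ee_pos'],s['contact_force'],s['finger_gap'])
b=cv2.imread('pics/side11.png')[90:190,180:280]; c=cv2.imread('pics/scene11.png')[210:310,360:460]
r=lambda i,w:cv2.resize(i,(w,400),interpolation=cv2.INTER_CUBIC)
cv2.imwrite('pics/c12.png',np.hstack([r(b,400),r(c,400)]))
```

```text
28.1 [0.47646271 0.33717559 0.05717108] [ 0.01109995 -0.46924381 -0.18926396] 0.04254915469562023
```

View pics/c12.png

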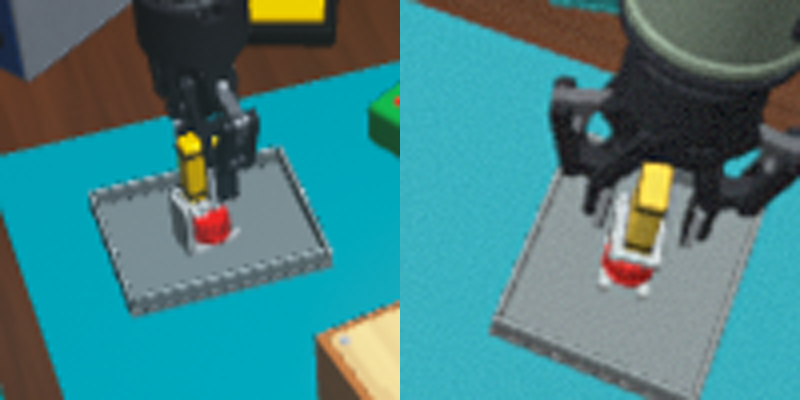

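View pics/wrist11.png

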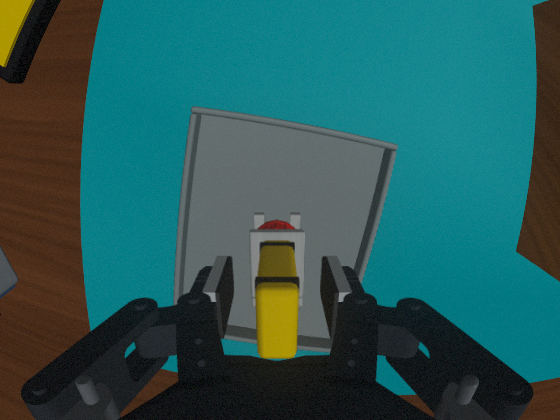

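The puller stands free between the open fingers. Retreating straight up.

Request:
jog_arm(motion=[[[0,0,0.5,0,0],[0,0,1.5,0,0],[0,0,3,0,0],[0,0,5,0,0],[0,0,8,0,0],[0,0,11,0,0],[0,0,14,0,0],[0,0,15,0,0]]])

```text
time: 28.9
ee_pos: [0.4774, 0.3374, 0.2111]
orientation: [-0.002, 0.996, 0.087, 0.001]
contact_force: [0.7, -0.3, -0.3]
finger_gap: 0.0431
```

Run:
```python
from h import *
fs={n:grab(n,n+'12') for n in('scene','side','wrist')}
s=ctrl.state(); print(s['time'],s['ee_pos'],s['contact_force'],s['finger_gap'])
b=cv2.imread('pics/side12.png')[110:170,200:260]; c=cv2.imread('pics/scene12.png')[235:295,390:450]
r=lambda i,w:cv2.resize(i,(w,400),interpolation=cv2.INTER_CUBIC)
cv2.imwrite('pics/c13.png',np.hstack([r(b,400),r(c,400)]))
cv2.imwrite('pics/c14.png',cv2.resize(cv2.imread('pics/wrist12.png')[130:270,200:360],None,fx=4,fy=4,interpolation=cv2.INTER_CUBIC))
```

```text
29.05 [0.47634386 0.33737648 0.2076896 ] [-0.57486279 -0.35220564 -0.4515881 ] 0.0427489707616558
```

View pics/c13.png

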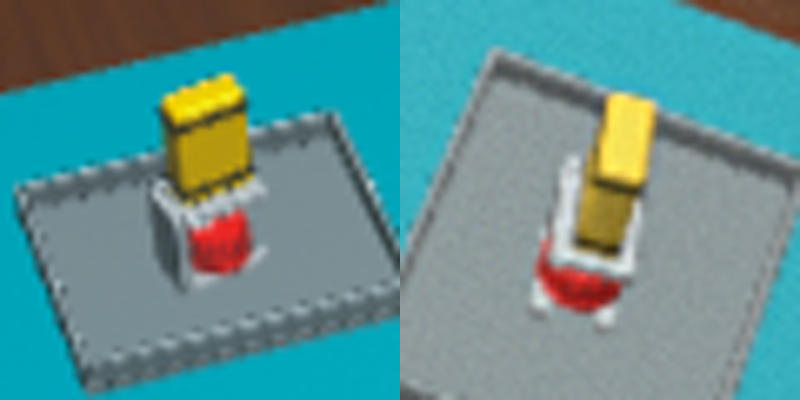

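View pics/c14.png

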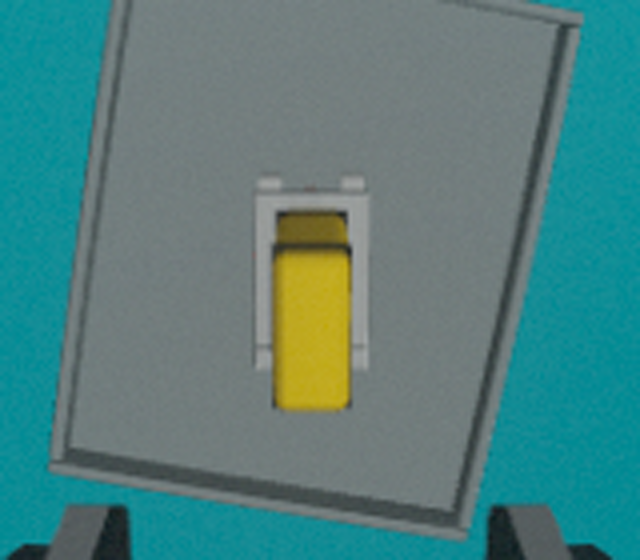

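View pics/scene12.png

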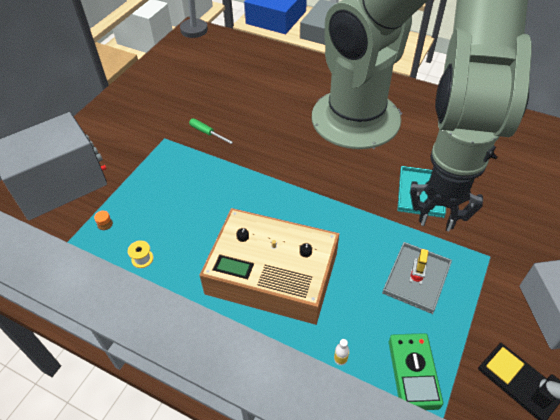

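Run:
```python
from h import *
for k in (6,8,11):
    i=load(f'wrist{k}')['img'].astype(int); m=(i[...,0]>70)&(i[...,1]<50)&(i[...,2]<50); m[:200]=0;m[245:]=0;m[:,:240]=0;m[:,315:]=0
    ys,xs=np.nonzero(m); print(k,xs.min(),xs.max(),xs.mean(),ys.min(),ys.max())
cv2.imwrite('pics/c15.png',cv2.resize(cv2.imread('pics/wrist11.png')[200:260,235:320],None,fx=8,fy=8,interpolation=cv2.INTER_CUBIC))
```

```text
6 261 290 275.4488188976378 223 228
8 259 292 275.7732558139535 220 228
11 259 294 276.1179245283019 220 228
```

View pics/c15.png

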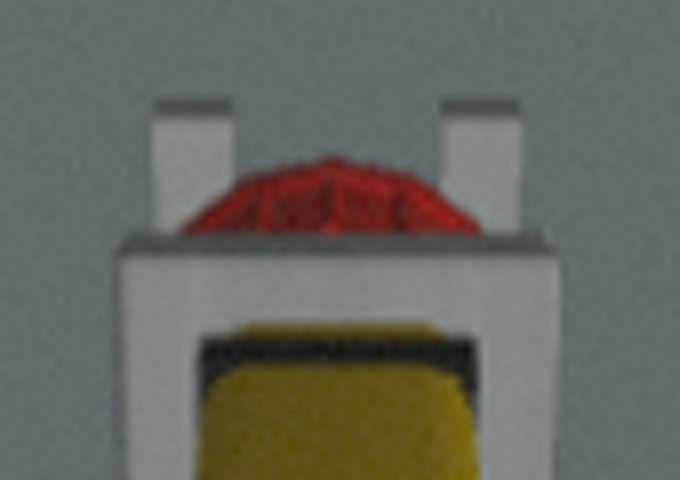

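The knob is centred between the tines within about 0.5 mm and lies behind the lips. The puller is upright and the arm is clear, so I'm handing in.

```bash
python3 -c "
from cell import ctrl
print(ctrl.hand_in())"
```

```text
the job is handed in; nothing more can be done
None
```

The red knob is off the radio, and the puller is standing upright in the grey tray with the knob in its jaws. I released it and handed the job in at about 29 s; no verdict was reported.

- **Pressing home:** the push read about 5–6 N horizontally for more than 1 s. That is about 6–7 N in total, because the fork also rested lightly on the panel. Earlier, when I first lowered the fork to find the panel, it touched at about 9 N.
- **Pulling off:** the tool force peaked at about 13 N, including the puller's own weight, then fell to about 2 N as the knob came free.
- **Last checks:** pictures taken after the release and after backing off show:
  - The puller is upright and clear of the fingers.
  - The fork is within a few mm of the tray centre.
  - The knob is centred between the tines to about 0.5 mm, behind the lips.
  - The black knobs and bystanders look unmoved by eye.

No check failed. The three views disagreed by 2–4 mm at most on where the radio and tray are.

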